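# Load the blue gel cassette into the casting stand

## Task

Take the gel cassette with the blue grip tab out of its parking block and load it into the casting stand: slip its foot into the stand's slot at a slant, with its top leaning out towards the open front so that it passes under the two red lugs, then swing it upright against the back posts and let go. Leave the orange and yellow cassettes standing where they are.

Things in the scene. Friction and masses are not known exactly. Their poses are not given: they have to be found in the camera images.
- blue_center (a point): Centre of the blue cassette: stiff plate 8 mm thick (x), 100 wide (y), 90 tall (z up), pale with blue sides; blue grip tab at the top middle, 12 thick (x), 50 wide, 24 tall, flush with the top edge. Tab middle is 33 above this point, foot 45 below. 0.12 kg, front and back alike. Stands loose and upright in a pale block 26 high (slot 18 deep, its floor 8 above the bench); lifts straight out.
- slot (a point): Middle of the fixed metal stand's slot floor, 10 mm above the bench; x to its back, y along it, z up; open front (-x) to robot. Floor 13 wide, 132 long, falls 12 deg to the back. Front wall slopes out 30 deg, 26 high; rear 25. Back posts at y +-48, faces x +11.5; their red lugs reach to x -7.5, 102 to 111 above the floor. Slide in along the plate's plane leaning 20-28 deg, turn about the foot.
- orange_center (a point): centre of an identical cassette with orange tab and edges, in its own parking block; a bystander, leave it
- yellow_center (a point): centre of an identical cassette with yellow tab and edges, in its own parking block; a bystander, leave it
Things that resemble listed ones, but are neither listed nor needed, are in the scene too. Of the things that look like the part that bears slot, the largest one is meant.

How it is judged:
By the outcome, as a careful person would: the job done as asked, in the order asked, and still so for the second after the job is handed in, with the robot touching nothing.
It also fails if it takes over 45 s, if anything falls off the work surface, if the arm or the gripper's body presses on something with over 40 N, if the wrist force passes 120 N, or if a joint passes its speed limit or range.

## Robot

A 6-joint arm with a two-finger parallel gripper is mounted at the origin on the work surface. World frame = base frame: x ahead of the robot, y to its left, z up, the work surface at z = 0. Lengths are in mm, angles in rad, forces in N, time in s.
With the tool pointing down it reaches from about 375 to 975 mm from the base axis. Payload 3.8 kg.
Tool frame: the origin (TCP) lies at the very end of the fingers, on their centre line; the grasp point (between the pads) lies 19 mm behind it; z points along the fingers, y is the direction in which the jaws open and shut (so a half turn about z gives the same grasp; the last joint's range is limited). The gripper opens to 85 mm and grips with 20 to 120 N. Pads are 22 mm wide; open, the fingers measure 114 mm over their backs; the gripper's body (76 mm by 85 mm) begins 54 mm behind the grasp point. The pads swing forward as they close: fully open they stand 13 mm farther back than shut.
Start: joints at [-1.249, 0.264, 1.604, -0, 1.274, -0.037], TCP at [237.021, -632.012, 231.28] pointing down, gripper open.
Joint ranges: [-2.63, 2.63], [-0.94, 2.18], [0.31, 2.57], [-1.31, 4.45], [0, 2.66], [-2.55, 2.55]. Speed limits (rad/s): [2.57, 2.57, 3.14, 3.14, 3.14, 3.14].

## Interface

Orientations are given as [roll, pitch, yaw] about the fixed x, y, z axes, in that order (R = Rz(yaw) Ry(pitch) Rx(roll)).
In Python, from rig import state, cams, env gives the robot as it stands. The module is installed in compiled form; this text tells all that it offers.
- The arm moves only by the shell command python3 -m handwheel 'ROWS' [FORCE]. ROWS is JSON, a list of rows, each a list of 5 numbers: the closure, from -1 (fully open) to 1 (shut), so that 0 is half open, then the shift along the tool's x, y, z in units of 25 cm (1.0 is 25 cm), then the turn about the tool's z in units of 180 degrees (1.0 is 180 degrees). In form: [[grip, dx, dy, dz, turn], ...]. A call has 1 to 8 rows; each row is the pose to reach, as a shift and turn from the pose commanded when the call began, along the tool's axes at that moment, turning the shorter way round; what a row does not reach only later rows make up. A row lasts 1/8 s, in which the tool goes at most 62.5 mm and 10.7 degrees, less where a joint would pass 70% of its speed; a pose out of reach is approached as far as the arm can. A call with a number of a shift or a turn outside -1 to 1 is refused whole. A call with a gripper value outside its range is refused whole. The fingers move at their own pace and stop on an object; FORCE is the grip in N (left out, the last holds). Time passes only in rows, so rows that repeat a pose let the fingers close. It gives the time, the measured TCP pose, the force and the opening at its end, in the units of the state.
- state(): the state, without advancing time (a new reading comes with each control period).
- cams.snapshot(name): name is "side" or "top" or "wrist"; returns the picture (384x512x3 uint8, blue, green, red); there is no depth.
- cams.get_calibration(name): a dict with "camera_matrix" (3x3 intrinsics, pixels), "D" ([k1, k2, p1, p2, k3] as OpenCV has them; the pictures are not rectified), "world_to_cam" (4x4, takes a point from world to camera coordinates); the wrist camera has in their place "hand_eye" (4x4, takes a point from camera to tool coordinates, whose origin is the TCP and whose axes are the flange's). Camera axes: x right, y up, looking along -z (the intrinsics and any distortion apply to the point x, -y, -z); pixel columns grow to the right and rows downward; lengths in mm; the calibration is good to about 2 mm. A picture is of the moment at which its call begins: read the wrist's pose just before it. get_calibration takes no time and is no camera call.
- env.job_done(): hands the job in, once; it reports no verdict.
The state is a dict: "t": time; "joint_positions": joint angles; "qd": joint speeds; "joint_efforts": joint torques, N m; "ee_pos": TCP position; "eef_rot": TCP orientation; "contact_force": force on the tool from outside, world axes, zero at the start; "ft_torque": the same for the moment, N m; "width": finger opening in mm.
Only numpy, scipy, OpenCV 4.12 (cv2) and the standard library are available. Lean on these libraries where they do the work, as an engineer would, in place of code of your own. Each camera call takes 0.05 s, during which the arm holds its last target.

## Working session

There is one attempt and no reset: what is moved stays moved. The work goes in short steps, Python scripts to look and compute and a shell command to move; the robot and the scene stay as the last step left them, time stands still between calls to the robot, and variables do not carry over. Pictures are saved under pics/ and viewed, and the job is handed in when it is done.

```bash
mkdir -p pics; python3 - <<'E'
from rig import state,cams
import cv2,numpy as np
s=state();print({k:np.round(s[k],3).tolist() for k in s})
for n in("top","side","wrist"):
    cv2.imwrite(f"pics/{n}0.png",cams.snapshot(n)); c=cams.get_calibration(n)
    for k in c: print(n,k,np.round(c[k],3).tolist())
E
```

```text
{'t': 0.0, 'joint_positions': [-1.249, 0.265, 1.605, 0.0, 1.274, -0.037], 'qd': [-0.001, 0.001, -0.0, -0.001, -0.002, -0.001], 'joint_efforts': [0.002, -51.511, -36.731, 0.0, 0.013, -0.0], 'ee_pos': [236.799, -631.314, 229.922], 'eef_rot': [-3.139, -0.0, 0.359], 'contact_force': [0.364, 0.506, 1.061], 'ft_torque': [0.061, -0.063, -0.011], 'width': 85.282}
top camera_matrix [[394.15, 0.0, 257.788], [0.0, 394.15, 197.296], [0.0, 0.0, 1.0]]
top D [0.048, 0.0, 0.0, 0.0, 0.0]
top world_to_cam [[-0.002, -1.0, 0.008, 22.538], [0.984, -0.001, 0.178, -497.962], [-0.178, 0.008, 0.984, -984.133], [0.0, 0.0, 0.0, 1.0]]
side camera_matrix [[420.313, 0.0, 255.854], [0.0, 420.313, 197.334], [0.0, 0.0, 1.0]]
side D [-0.159, 0.0, 0.0, 0.0, 0.0]
side world_to_cam [[-0.828, -0.56, -0.01, 433.467], [0.405, -0.612, 0.679, -210.723], [-0.387, 0.559, 0.734, -966.932], [0.0, 0.0, 0.0, 1.0]]
wrist camera_matrix [[300.305, 0.0, 258.234], [0.0, 300.305, 194.47], [0.0, 0.0, 1.0]]
wrist D [-0.043, 0.0, 0.0, 0.0, 0.0]
wrist hand_eye [[-0.0, 0.949, 0.315, 80.239], [1.0, 0.0, -0.0, 0.475], [-0.0, 0.315, -0.949, -141.878], [0.0, 0.0, 0.0, 1.0]]
```

View pics/top0.png

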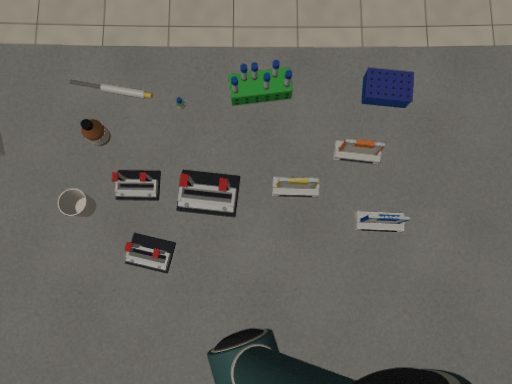

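View pics/side0.png

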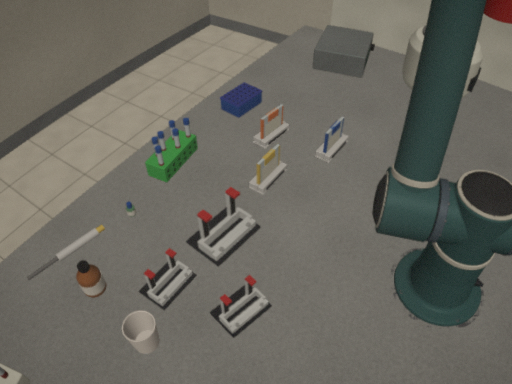

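View pics/wrist0.png

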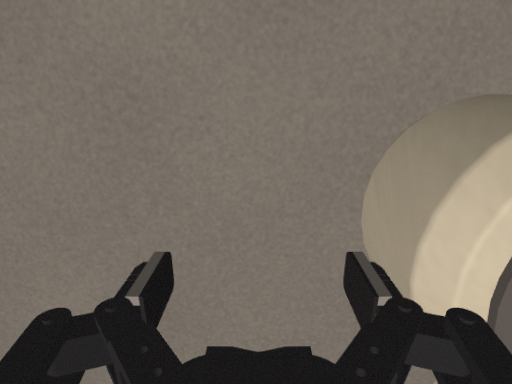

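```bash
python3 - <<'E'
import cv2,numpy as np
a=cv2.imread("pics/top0.png")
c1=cv2.resize(a[165:220,170:250],None,fx=7,fy=7,interpolation=cv2.INTER_CUBIC)[:,:400*2]
c2=cv2.resize(a[205:240,345:425],None,fx=7,fy=7,interpolation=cv2.INTER_CUBIC)
cv2.imwrite("pics/c1.png",np.vstack([cv2.resize(c1,(560,385)),c2[:215]]))
b=cv2.imread("pics/side0.png")
d1=cv2.resize(b[180:270,180:270],(400,400),interpolation=cv2.INTER_CUBIC)
d2=cv2.resize(b[105:170,305:370],(400,400),interpolation=cv2.INTER_CUBIC)
cv2.imwrite("pics/c2.png",np.hstack([d1,d2]))
E
```

```text
(no output)
```

View pics/c1.png

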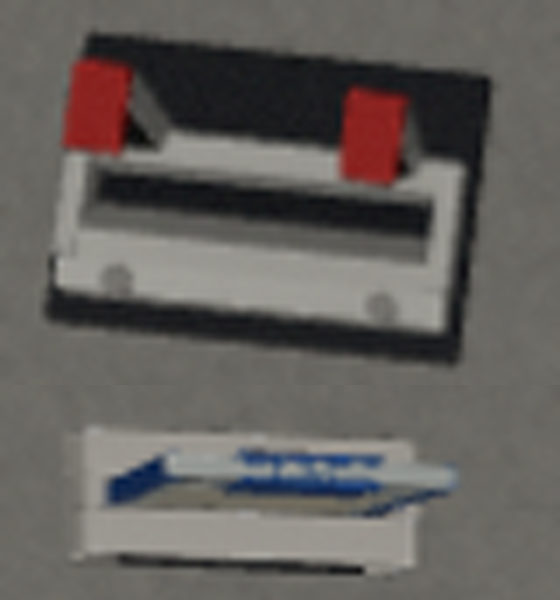

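View pics/c2.png

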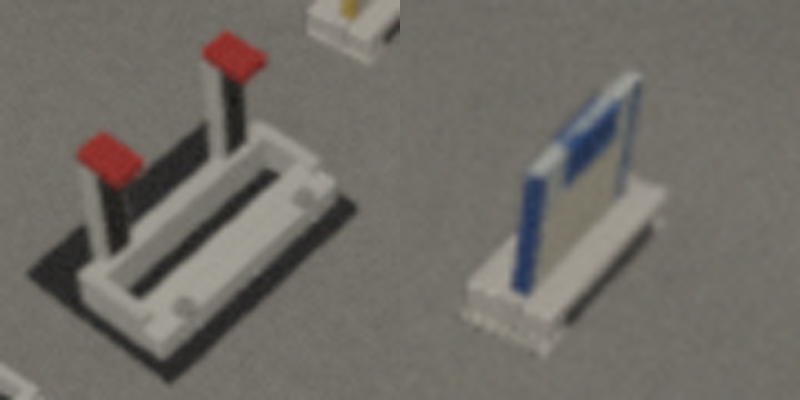

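```bash
cat > h.py <<'E'
import numpy as np,cv2
from rig import state,cams
def ray(n,uv,c=None,s=None):
    c=c or cams.get_calibration(n)
    p=cv2.undistortPoints(np.array([[uv]],float),np.array(c["camera_matrix"]),np.array(c["D"],float))[0,0]
    d=np.array([p[0],-p[1],-1.])
    if n=="wrist":
        H=np.array(c["hand_eye"]); R=Rm(s["eef_rot"]); 
        o=np.array(s["ee_pos"])+R@H[:3,3]; return o,R@H[:3,:3]@d
    W=np.array(c["world_to_cam"]); R=W[:3,:3]
    return -R.T@W[:3,3],R.T@d
def Rm(r):
    from scipy.spatial.transform import Rotation as Q
    return Q.from_euler("xyz",r).as_matrix()
def at(n,uv,z,s=None):
    o,d=ray(n,uv,s=s); return o+d*(z-o[2])/d[2]
def proj(n,P,s=None):
    c=cams.get_calibration(n); P=np.atleast_2d(P).astype(float)
    if n=="wrist":
        H=np.array(c["hand_eye"]); R=Rm(s["eef_rot"])
        t=(P-np.array(s["ee_pos"]))@R; q=(t-H[:3,3])@H[:3,:3]
    else:
        W=np.array(c["world_to_cam"]); q=P@W[:3,:3].T+W[:3,3]
    q=q*[1,-1,-1]
    return cv2.projectPoints(q,np.zeros(3),np.zeros(3),np.array(c["camera_matrix"]),np.array(c["D"],float))[0][:,0]
E
python3 - <<'E'
from h import *
f=lambda x,y:(170+x/7-.43,165+y/7-.43)
g=lambda x,y:(345+x/7-.43,205+(y-385)/7-.43)
L=[(80,60),(132,65),(122,152),(66,148)];R=[(348,90),(408,93),(393,185),(342,178)]
l=np.mean([at("top",f(*p),121) for p in L],0);r=np.mean([at("top",f(*p),121) for p in R],0)
print(l,r,np.hypot(*(l-r)[:2]),np.degrees(np.arctan2(l[1]-r[1],l[0]-r[0])))
a=at("top",g(165,463),98);b=at("top",g(457,478),98);print(a,b,(a+b)/2,np.hypot(*(a-b)[:2]),np.degrees(np.arctan2((a-b)[1],(a-b)[0])))
for p in[(85,430),(415,440),(412,540),(80,530)]:print(at("top",g(*p),26))
E
```

```text
[527.60086708 201.6032151  121.        ] [516.87927932 107.13714415 121.        ] 95.07255652785126 83.52482628411356
[ 442.29495447 -247.82627865   98.        ] [ 437.06006359 -348.63558492   98.        ] [ 439.67750903 -298.23093179   98.        ] 100.94513516649953 87.02737774743288
[ 464.42693396 -239.32498394   26.        ]
[ 460.62725106 -362.47335428   26.        ]
[ 422.96321145 -358.7284754    26.        ]
[ 426.61617566 -235.63931358   26.        ]
```

```bash
python3 -m handwheel '[[-1,0.9,-0.705,0,-0.372],[-1,0.9,-0.705,0,-0.372],[-1,0.9,-0.705,0,-0.372],[-1,0.9,-0.705,0,-0.372],[-1,0.9,-0.705,0,-0.372],[-1,0.9,-0.705,0,-0.372],[-1,0.9,-0.705,0,-0.372],[-1,0.9,-0.705,0,-0.372]]' 40
```

```text
t: 1.15
ee_pos: [385.8, -387.6, 231.0]
eef_rot: [-3.141, -0.0, 1.527]
contact_force: [-0.1, 0.3, -0.2]
width: 85.7
```

```bash
python3 -m handwheel '[[-0.6,0.365,0.2,0,0],[-0.6,0.365,0.2,0,0],[-0.6,0.365,0.2,0,0]]'
python3 - <<'E'
from h import *
s=state();print(s["ee_pos"],s["eef_rot"],s["width"],s["t"])
im=cams.snapshot("wrist");cv2.imwrite("pics/w1.png",im)
E
```

```text
t: 1.52
ee_pos: [440.6, -297.0, 231.1]
eef_rot: [3.142, -0.001, 1.53]
contact_force: [-0.5, 0.2, -0.3]
width: 68.5
[ 440.60386974 -297.02538875  231.1304871 ] [ 3.14155477e+00 -7.44101008e-04  1.52971609e+00] 68.46805076389602 1.525
```

View pics/w1.png

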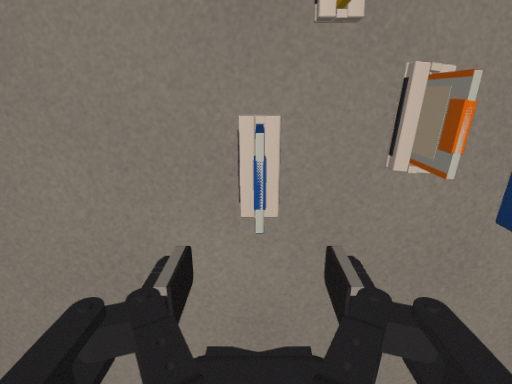

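```bash
python3 - <<'E'
import cv2
a=cv2.imread("pics/w1.png")
cv2.imwrite("pics/w1c.png",cv2.resize(a[105:245,215:305],None,fx=4.25,fy=4.25,interpolation=cv2.INTER_CUBIC))
E
```

```text
(no output)
```

View pics/w1c.png

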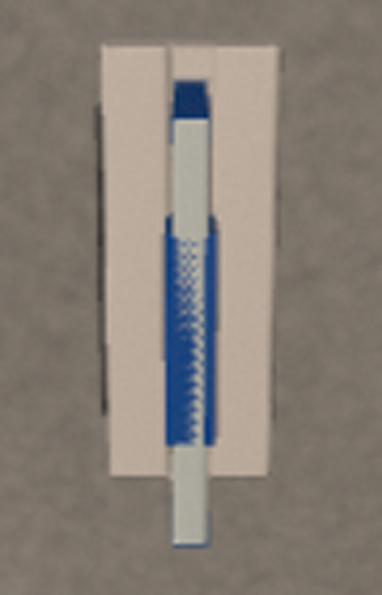

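```bash
python3 - <<'E'
from h import *
s=state();s["ee_pos"]=[440.604,-297.025,231.13]
f=lambda x,y:(215+x/4.25-.4,105+y/4.25-.4)
a=at("wrist",f(190.5,119),98,s);b=at("wrist",f(191,546),98,s);print(a,b,(a+b)/2,np.hypot(*(a-b)[:2]),np.degrees(np.arctan2((a-b)[1],(a-b)[0])))
for p in [(102,45),(278,45),(268,475),(109,475)]:print(at("wrist",f(*p),26,s))
E
```

```text
[ 443.24587473 -249.15156982   98.        ] [ 439.29842515 -349.07806418   98.        ] [ 441.27214994 -299.114817     98.        ] 100.00443306509389 87.737790535766
[ 420.61571849 -237.2916601    26.        ]
[ 467.06894134 -239.23628166   26.        ]
[ 461.7297911 -361.7128206   26.       ]
[ 415.07145437 -359.75243739   26.        ]
```

```bash
python3 -m handwheel '[[-0.5,-0.008,0.003,0.2,0],[-0.4,-0.008,0.003,0.4,0],[-0.3,-0.008,0.003,0.55,0],[-0.3,-0.008,0.003,0.644,0],[-0.3,-0.008,0.003,0.644,0],[1,-0.008,0.003,0.644,0],[1,-0.008,0.003,0.644,0],[1,-0.008,0.003,0.644,0]]' 30
```

```text
t: 2.58
ee_pos: [441.5, -302.0, 72.0]
eef_rot: [3.139, 0.002, 1.527]
contact_force: [0.2, -0.5, 4.2]
width: 11.5
```

```bash
python3 -m handwheel '[[1,0,0,0,0],[1,0,0,-0.1,0],[1,0,0,-0.3,0],[1,0,0,-0.5,0],[1,0,0,-0.5,0],[1,0,0,-0.5,0]]' 30
python3 - <<'E'
from h import *
s=state();print(s["ee_pos"],s["eef_rot"],s["width"],s["t"],s["contact_force"],s["joint_positions"])
im=cams.snapshot("wrist");cv2.imwrite("pics/w2.png",im);cv2.imwrite("pics/s2.png",cams.snapshot("side"))
E
```

```text
t: 3.32
ee_pos: [439.8, -300.5, 194.6]
eef_rot: [-3.141, -0.001, 1.528]
contact_force: [-1.1, -0.6, -1.5]
width: 11.8
[ 439.80569071 -300.46264956  194.55956967] [-3.14067190e+00 -6.80016650e-04  1.52764904e+00] 11.800762881852318 3.325 [-1.10156933 -0.62313455 -1.54765101] [-6.46132040e-01  2.21545882e-02  1.94794478e+00  4.11491280e-05
  1.17263730e+00 -6.03001044e-01]
```

View pics/w2.png

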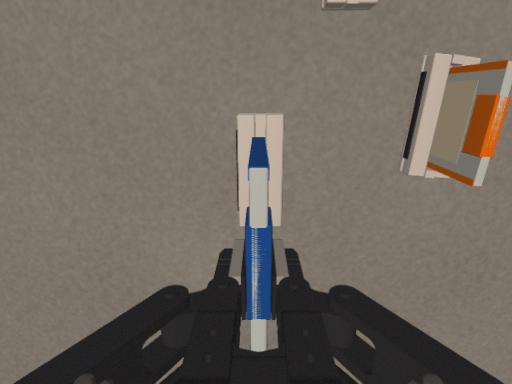

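View pics/s2.png

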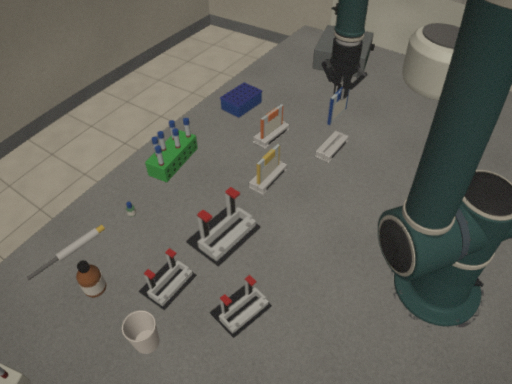

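```bash
python3 -m handwheel '[[1,0.2,0.02,-0.08,0.022],[1,0.4,0.05,-0.08,0.022],[1,0.6,0.08,-0.08,0.022],[1,0.8,0.1,-0.08,0.022],[1,0.98,0.13,-0.08,0.022],[1,0.98,0.13,-0.08,0.022],[1,0.98,0.13,-0.08,0.022]]'
python3 -m handwheel '[[1,0.2,0.05,0,0],[1,0.4,0.05,0,0],[1,0.4,0.05,0,0],[1,0.4,0.05,0,0]]'
python3 - <<'E'
from h import *
s=state();print(s["ee_pos"].tolist(),s["eef_rot"].tolist(),s["width"],s["t"])
im=cams.snapshot("wrist");cv2.imwrite("pics/w3.png",im)
E
```

```text
t: 4.3
ee_pos: [482.5, -57.7, 213.8]
eef_rot: [-3.139, 0.0, 1.459]
contact_force: [0.3, 0.4, -0.9]
width: 11.3
t: 4.8
ee_pos: [506.7, 39.1, 214.6]
eef_rot: [-3.14, 0.001, 1.458]
contact_force: [-0.1, -0.7, -1.3]
width: 11.7
[506.744266869535, 39.05725547010756, 214.6161534810897] [-3.14033270048202, 0.0010414536625709125, 1.4576910495969349] 11.733908936736533 4.8
```

View pics/w3.png

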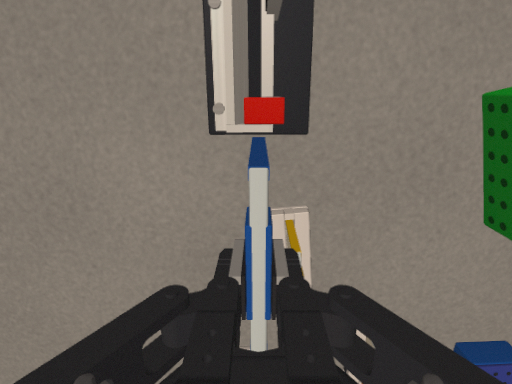

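```bash
python3 -m handwheel '[[1,0.15,-0.15,0,0],[1,0.33,-0.31,0,0],[1,0.33,-0.31,0,0],[1,0.33,-0.31,0,0]]'
python3 - <<'E'
from h import *
s=state();print(s["ee_pos"].tolist(),s["eef_rot"].tolist(),s["width"],s["t"])
im=cams.snapshot("wrist");cv2.imwrite("pics/w4.png",im)
E
```

```text
t: 5.35
ee_pos: [439.6, 129.9, 215.4]
eef_rot: [3.141, 0.001, 1.458]
contact_force: [-0.6, -0.5, -0.9]
width: 11.8
[439.6414655082417, 129.91650090675168, 215.41152408177533] [3.140726697162969, 0.00055577644789917, 1.4577848579636237] 11.78948729655971 5.35
```

View pics/w4.png

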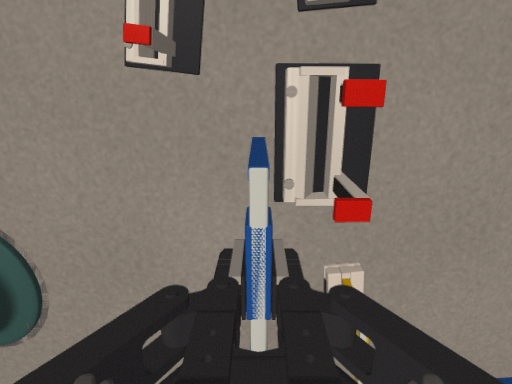

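```bash
python3 - <<'E'
import cv2
a=cv2.imread("pics/w4.png")
cv2.imwrite("pics/w4c.png",cv2.resize(a[55:230,260:400],None,fx=3.4*1,fy=3.4,interpolation=cv2.INTER_CUBIC))
E
```

```text
(no output)
```

View pics/w4c.png

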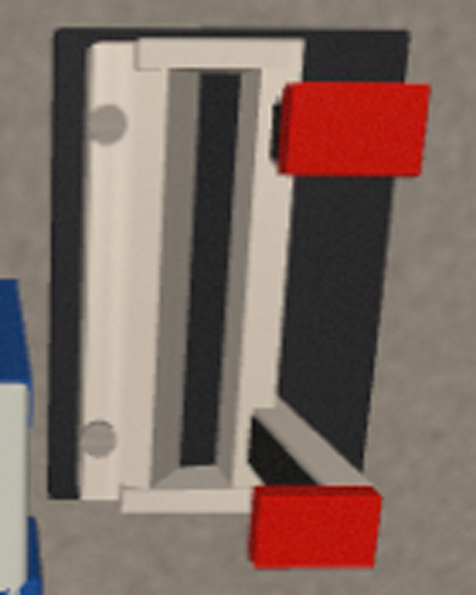

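```bash
python3 - <<'E'
from h import *
s=state();s["ee_pos"]=[439.6,129.9,215.2];s["eef_rot"]=[3.1413,0,1.458]
f=lambda p:(260+p[0]/3.4-.35,55+p[1]/3.4-.35)
A=lambda p,z:at("wrist",f(p),z,s)[:2]
fl=[A(p,121) for p in[(291,86),(430,86),(421,177),(283,174)]]
nl=[A(p,121) for p in[(257,489),(381,488),(376,567),(252,567)]]
print(np.round(fl,1).tolist(),np.round(nl,1).tolist())
cf,cn=np.mean(fl,0),np.mean(nl,0);y=cf-cn;print(np.linalg.norm(y),np.degrees(np.arctan2(y[1],y[0])))
for yaw in [None]:
    u=y/np.linalg.norm(y); xa=np.array([u[1],-u[0]]); m=(cf+cn)/2
    fr=np.mean([fl[0],fl[3],nl[0],nl[3]],0); bk=np.mean([fl[1],fl[2],nl[1],nl[2]],0)
    print("mid",m,"front->x", (fr-m)@xa,"back",(bk-m)@xa)
    O=m+xa*(-7.5-(fr-m)@xa)*-1 if 0 else m+xa*((fr-m)@xa+7.5)
    print("slot",O, "yaw",np.degrees(np.arctan2(xa[1],xa[0])))
    for nm,z,ps in[("fc",36,[(168,70),(152,487)]),("rc",35,[(260,70),(233,487)]),("floorfront",11,[(201,75),(181,465)]),("floorback",9,[(240,75),(217,465)]),("slot ends far/near",36,[(215,69),(190,487)]),("base corners",0,[(57,30),(50,497)])]:
        print(nm,[np.round([(A(p,z)-O)@xa,(A(p,z)-O)@u],1).tolist() for p in ps])
E
```

```text
[[513.7, 213.5], [544.3, 210.4], [542.4, 191.1], [511.4, 195.0]] [[502.9, 121.0], [533.5, 117.8], [532.4, 96.7], [501.0, 100.3]]
94.12030804995841 83.61233227978498
mid [522.70115292 155.737043  ] front->x -15.541178096082986 back 15.541178096083042
slot [514.70989535 156.63166453] yaw -6.38766772021503
fc [[-20.8, 64.6], [-19.8, -65.4]]
rc [[6.7, 64.8], [7.6, -65.8]]
floorfront [[-6.2, 64.7], [-5.7, -65.8]]
floorback [[6.7, 64.9], [7.6, -66.4]]
slot ends far/near [[-6.9, 65.0], [-7.1, -65.4]]
base corners [[-51.7, 78.9], [-51.6, -81.7]]
```

```bash
python3 - <<'E'
import cv2
a=cv2.imread("pics/w4.png")
cv2.imwrite("pics/w4d.png",cv2.resize(a[130:360,215:305],None,fx=2.6*1,fy=2.6,interpolation=cv2.INTER_CUBIC))
from h import *
s=state();s["ee_pos"]=np.zeros(3);s["eef_rot"]=[np.pi,0,0]
print([np.round(at("wrist",p,z,s),1).tolist() for z in(26,28) for p in[(258.5,168),(258.5,350)]])
E
```

```text
[[52.8, 0.3, 26.0], [-39.8, 0.3, 26.0], [53.3, 0.3, 28.0], [-37.8, 0.3, 28.0]]
```

View pics/w4d.png

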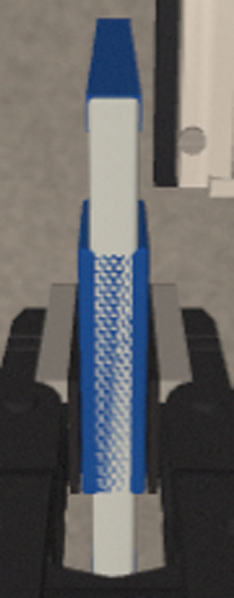

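```bash
python3 -m handwheel '[[1,0.07,0.12,0,0],[1,0.13,0.232,0,0],[1,0.13,0.232,0,0],[1,0.13,0.232,0.1,0],[1,0.13,0.232,0.25,0],[1,0.13,0.232,0.35,0],[1,0.13,0.232,0.35,0],[1,0.13,0.232,0.35,0]]' 30
python3 - <<'E'
from h import *
s=state();print(s["ee_pos"].tolist(),s["eef_rot"].tolist(),s["width"],s["t"],s["contact_force"])
cv2.imwrite("pics/w5.png",cams.snapshot("wrist"));cv2.imwrite("pics/s5.png",cv2.resize(cams.snapshot("side")[140:290,150:300],(600,600),interpolation=cv2.INTER_CUBIC))
E
```

```text
t: 6.4
ee_pos: [501.4, 156.2, 128.8]
eef_rot: [3.14, -0.0, 1.457]
contact_force: [0.1, -0.1, -0.8]
width: 11.6
[501.377317991182, 156.17078309101433, 128.8005468475508] [3.1404814123234415, -0.0003205872358624795, 1.4571944854498424] 11.562150044564328 6.4 [ 0.13185047 -0.11249635 -0.76383515]
```

View pics/w5.png

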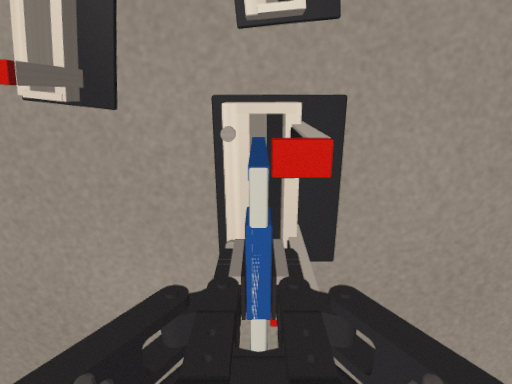

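View pics/s5.png

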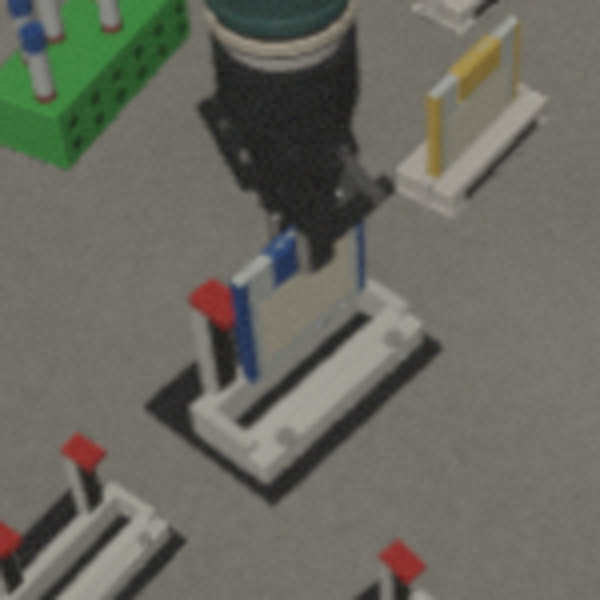

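```bash
python3 - <<'E'
from h import *
s=state();s["ee_pos"]=np.array([501.3,155.9,128.4]);s["eef_rot"]=[np.pi,0,1.458]
R=Rm(s["eef_rot"])
for p,z in[((272,140),121),((272,178),121),((332,140),121),((267,169),155),((250,169),155),((301,107),36),((298,240),36)]:
    print(p,np.round((at("wrist",p,z,s)-s["ee_pos"])@R,1))
E
```

```text
(272, 140) [59.1  6.4  7.4]
(272, 178) [39.6  6.7  7.4]
(332, 140) [59.1 36.2  7.4]
(267, 169) [ 52.5   3.  -26.6]
(250, 169) [ 52.5  -3.7 -26.6]
(301, 107) [71.8 31.8 92.4]
(298, 240) [-39.1  34.1  92.4]
```

```bash
python3 -m handwheel '[[1,0,0,0.06,0],[1,0,0,0.12,0],[1,0,0,0.13,0],[1,0,0,0.14,0],[1,0,0,0.14,0],[1,0,0,0.14,0]]' 20
python3 -m handwheel '[[1,0,0,0.008,0],[1,0,0,0.008,0]]'
```

```text
t: 7.25
ee_pos: [501.6, 156.9, 93.2]
eef_rot: [3.139, -0.001, 1.458]
contact_force: [4.0, -1.1, -0.8]
width: 11.5
t: 7.5
ee_pos: [502.2, 157.0, 91.9]
eef_rot: [3.138, -0.001, 1.458]
contact_force: [5.7, -0.3, 3.6]
width: 11.5
```

```bash
python3 -m handwheel '[[0.66,0,-0.008,0,0],[0.62,0,-0.014,0.01,0],[0.6,0,-0.02,0.02,0],[0.58,0,-0.027,0.03,0],[0.56,0,-0.034,0.04,0],[0.56,0,-0.034,0.044,0]]'
python3 - <<'E'
from h import *
s=state();print(s["ee_pos"].tolist(),s["width"],s["t"],s["contact_force"])
cv2.imwrite("pics/w6.png",cams.snapshot("wrist"));cv2.imwrite("pics/s6.png",cv2.resize(cams.snapshot("side")[170:270,170:270],(600,600),interpolation=cv2.INTER_CUBIC))
E
```

```text
t: 8.25
ee_pos: [491.8, 157.7, 79.5]
eef_rot: [-3.141, 0.0, 1.458]
contact_force: [0.4, 0.7, 0.9]
width: 18.8
[491.7957075730862, 157.71915950807087, 79.47365327659821] 18.783206750669244 8.25 [0.40869832 0.67830731 0.88755461]
```

View pics/w6.png

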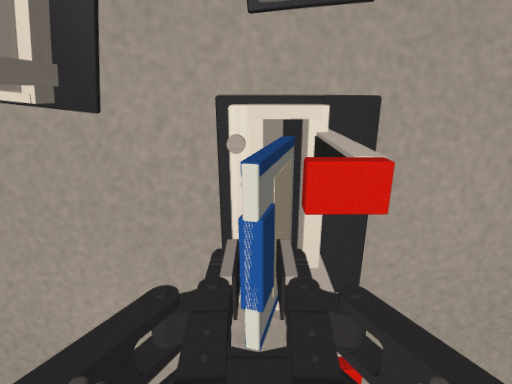

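View pics/s6.png

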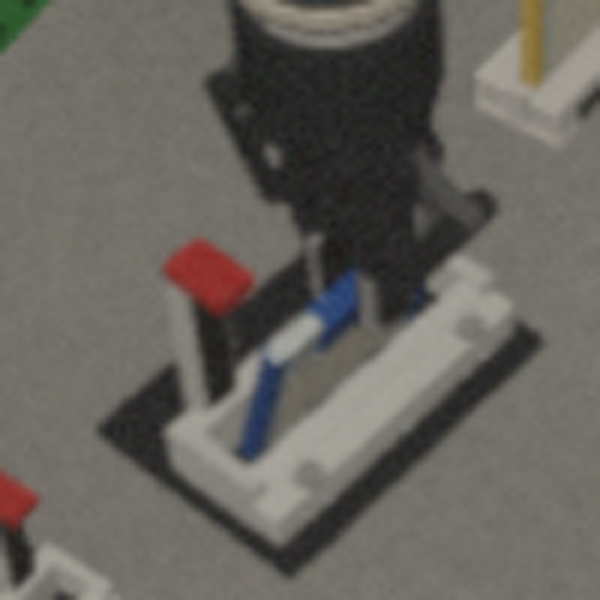

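```bash
python3 -m handwheel '[[0.53,0,-0.009,0.01,0],[0.5,0,-0.018,0.02,0],[0.46,0,-0.027,0.03,0],[0.44,0,-0.034,0.036,0],[0.44,0,-0.034,0.036,0],[0.44,0,-0.034,0.036,0]]'
python3 - <<'E'
from h import *
s=state();print(s["ee_pos"].tolist(),s["width"],s["t"],s["contact_force"])
cv2.imwrite("pics/w7.png",cams.snapshot("wrist"));cv2.imwrite("pics/s7.png",cv2.resize(cams.snapshot("side")[170:270,170:270],(600,600),interpolation=cv2.INTER_CUBIC))
E
```

```text
t: 9.1
ee_pos: [483.8, 158.7, 70.8]
eef_rot: [3.141, -0.0, 1.458]
contact_force: [-0.6, -0.7, 0.0]
width: 24.1
[483.84350850599253, 158.7067609035136, 70.8432372371314] 24.08497321125117 9.1 [-0.59335459 -0.73677643  0.03137623]
```

View pics/w7.png

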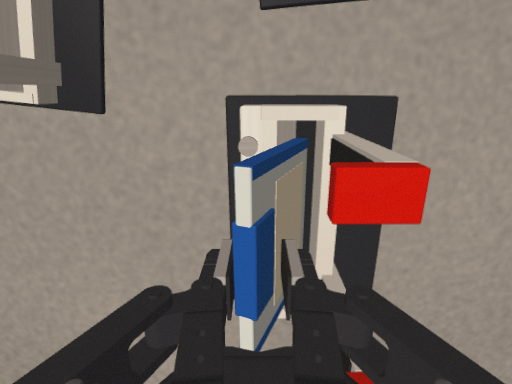

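View pics/s7.png

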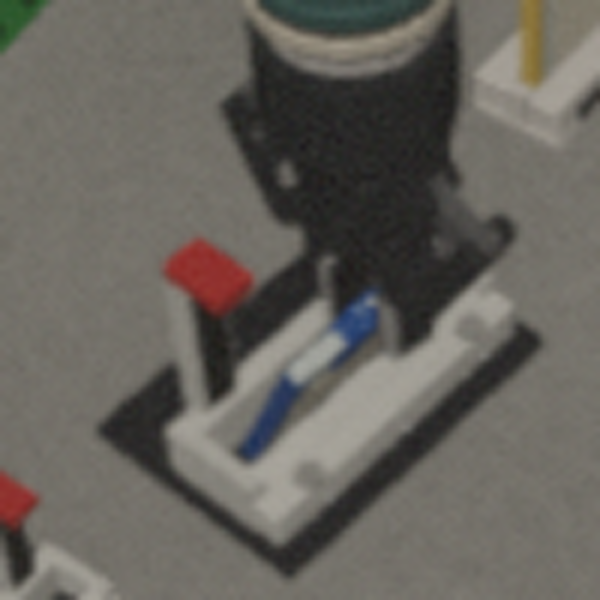

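```bash
python3 - <<'E'
import cv2
a=cv2.imread("pics/w7.png")
cv2.imwrite("pics/w7c.png",cv2.resize(a[90:240,220:350],None,fx=4,fy=4,interpolation=cv2.INTER_CUBIC))
E
```

```text
(no output)
```

View pics/w7c.png

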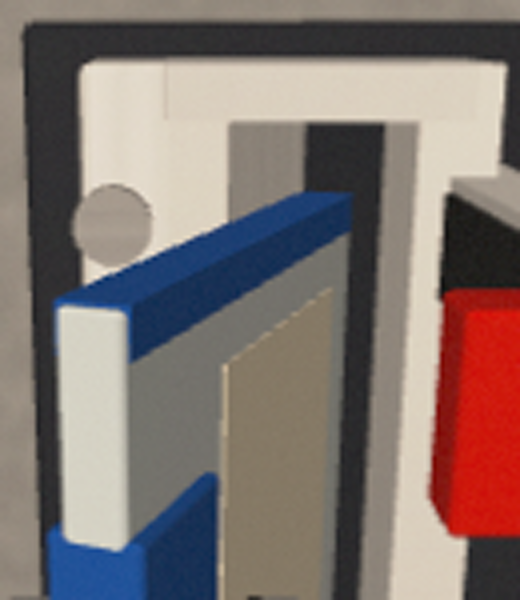

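```bash
python3 - <<'E'
from h import *
s=state();s["ee_pos"]=np.array([483.8,158.2,70.6]);s["eef_rot"]=[np.pi,0,1.458]
R=Rm(s["eef_rot"]);O=np.array([515.2,156.5,10]);a=np.radians(-6.5)
S=np.array([[np.cos(a),np.sin(a),0],[-np.sin(a),np.cos(a),0],[0,0,1]])
f=lambda x,y:(220+x/4-.4,90+y/4-.4)
for nm,p in dict(topF=(57,303),topB=(130,308),footF=(303,193),footB=(352,193)).items():
  for X in(51,52.5,54):
    o,d=ray("wrist",f(*p),s=s); ot=(o-s["ee_pos"])@R; dt=d@R
    q=ot+dt*(X-ot[0])/dt[0]; print(nm,X,np.round(S@(s["ee_pos"]+R@q-O),1))
E
```

```text
topF 51 [-42.5  49.1  74. ]
topF 52.5 [-42.   50.6  80.6]
topF 54 [-41.4  52.1  87.2]
topB 51 [-34.5  49.1  76.4]
topB 52.5 [-34.3  50.6  82.9]
topB 54 [-34.2  52.1  89.3]
footF 51 [ -5.1  49.2 -14.8]
footF 52.5 [-6.5 50.7 -3.7]
footF 54 [-7.9 52.1  7.5]
footB 51 [  3.7  49.2 -15. ]
footB 52.5 [ 1.9 50.7 -3.8]
footB 54 [ 0.1 52.2  7.4]
```

```bash
python3 -m handwheel '[[0.44,0,0.02,-0.002,0],[0.44,0,0.044,-0.006,0],[0.45,0,0.068,-0.01,0],[0.46,0,0.092,-0.014,0],[0.48,0,0.114,-0.018,0],[0.5,0,0.132,-0.02,0],[0.52,0,0.146,-0.02,0],[0.52,0,0.15,-0.02,0]]'
python3 - <<'E'
from h import *
s=state();print(s["ee_pos"].tolist(),s["width"],s["t"],s["contact_force"])
cv2.imwrite("pics/w8.png",cams.snapshot("wrist"));cv2.imwrite("pics/s8.png",cv2.resize(cams.snapshot("side")[170:270,170:270],(600,600),interpolation=cv2.INTER_CUBIC))
E
```

```text
t: 10.2
ee_pos: [521.1, 154.5, 75.7]
eef_rot: [-3.141, 0.0, 1.458]
contact_force: [-0.8, 0.6, 0.1]
width: 20.8
[521.1493300937884, 154.45524234070322, 75.74342367241542] 20.833858692588194 10.2 [-0.82699893  0.59753898  0.06392148]
```

View pics/w8.png

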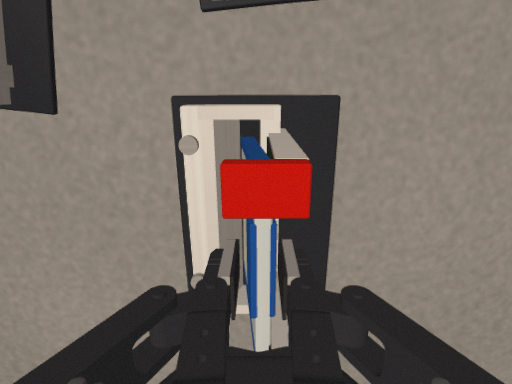

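View pics/s8.png

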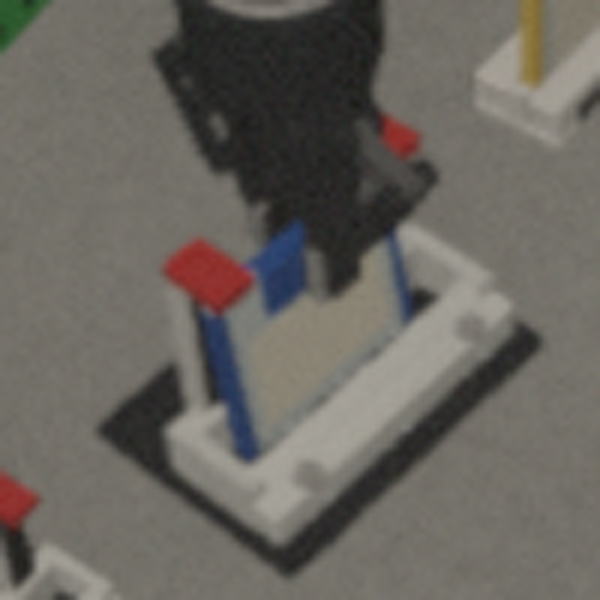

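```bash
python3 - <<'E'
import cv2
a=cv2.imread("pics/w8.png")
cv2.imwrite("pics/w8c.png",cv2.resize(a[90:350,200:330],None,fx=3,fy=3,interpolation=cv2.INTER_CUBIC)[:600])
from h import *
s=state();s["ee_pos"]=np.array([521.1,154.5,75.6]);s["eef_rot"]=[np.pi,0,1.458]
R=Rm(s["eef_rot"]);O=np.array([515.2,156.5,10]);t=np.radians(-6.5)
S=np.array([[np.cos(t),np.sin(t),0],[-np.sin(t),np.cos(t),0],[0,0,1]])
# target plane: foot end at slot y ~50.7 -> project expected foot positions
for x in(-6.5,-3,0,3,6.5):
    for z in(0,): print(x,proj("wrist",O+S.T@np.array([x,50.7,z-x*.21]),s))
E
```

```text
-6.5 [[240.37623168 138.53400762]]
-3 [[245.54948236 138.38445778]]
0 [[249.95641405 138.25820342]]
3 [[254.33812931 138.13371308]]
6.5 [[259.41822806 137.99068052]]
```

View pics/w8c.png

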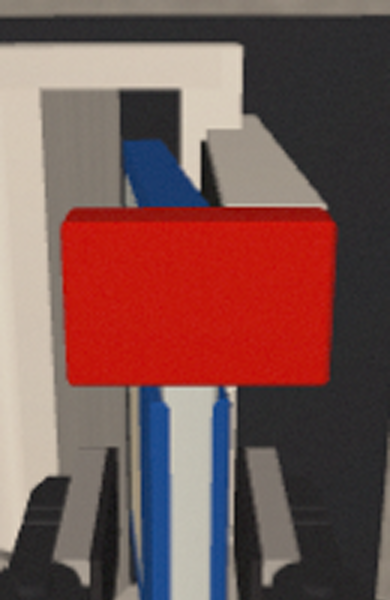

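```bash
python3 -m handwheel '[[0.52,0,-0.008,0,0],[0.6,0,-0.016,0,0],[0.7,0,-0.016,0,0],[1,0,-0.016,0,0],[1,0,-0.016,0,0],[1,0,-0.016,0,0]]' 20
python3 - <<'E'
from h import *
s=state();print(s["ee_pos"].tolist(),s["width"],s["t"],s["contact_force"])
im=cams.snapshot("wrist");cv2.imwrite("pics/w9.png",im);cv2.imwrite("pics/w9c.png",np.hstack([cv2.resize(im[90:290,200:330],None,fx=3,fy=3,interpolation=cv2.INTER_CUBIC),cv2.resize(cams.snapshot("side")[170:270,180:245],(390,600),interpolation=cv2.INTER_CUBIC)]))
E
```

```text
t: 11.05
ee_pos: [516.9, 154.9, 75.7]
eef_rot: [-3.141, 0.0, 1.458]
contact_force: [-0.6, 0.3, -0.6]
width: 11.2
[516.9351074711508, 154.89594562803617, 75.65223283292373] 11.203236270433997 11.05 [-0.60702174  0.31469211 -0.61845279]
```

View pics/w9c.png

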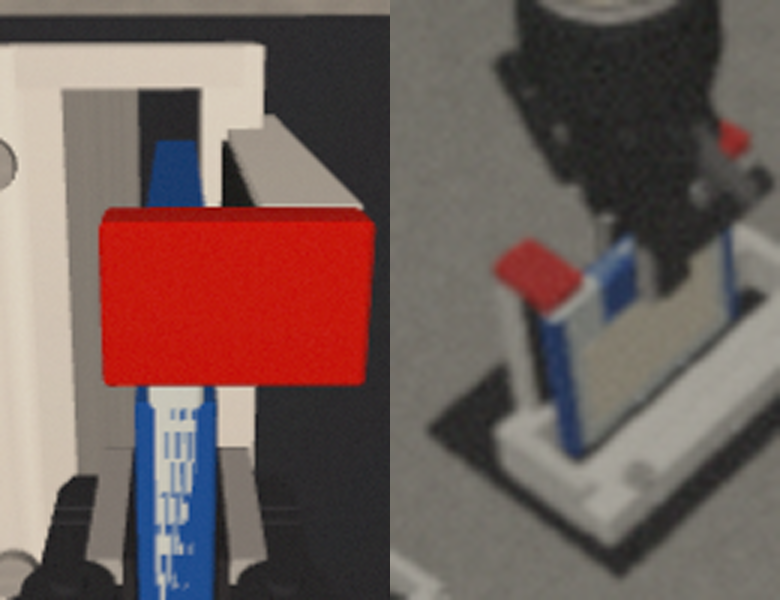

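```bash
python3 -m handwheel '[[1,0,0.004,0.006,0],[0.7,0,0.008,0.006,0],[0.62,0,0.014,0.002,0],[0.58,0,0.022,0,0],[0.56,0,0.026,0,0],[0.54,0,0.03,0,0],[0.54,0,0.03,0,0]]' 20
python3 - <<'E'
from h import *
s=state();print(s["ee_pos"].tolist(),s["width"],s["t"],s["contact_force"])
im=cams.snapshot("wrist");cv2.imwrite("pics/w10.png",im);cv2.imwrite("pics/w10c.png",np.hstack([cv2.resize(im[90:290,190:320],None,fx=3,fy=3,interpolation=cv2.INTER_CUBIC),cv2.resize(cams.snapshot("side")[170:270,180:245],(390,600),interpolation=cv2.INTER_CUBIC)]))
E
```

```text
t: 12.02
ee_pos: [524.5, 154.1, 75.7]
eef_rot: [-3.142, 0.0, 1.458]
contact_force: [0.1, -0.2, 0.2]
width: 19.5
[524.5092139676298, 154.07809205577027, 75.73870777206454] 19.4944538682125 12.025 [ 0.05420734 -0.21611521  0.1817541 ]
```

View pics/w10c.png

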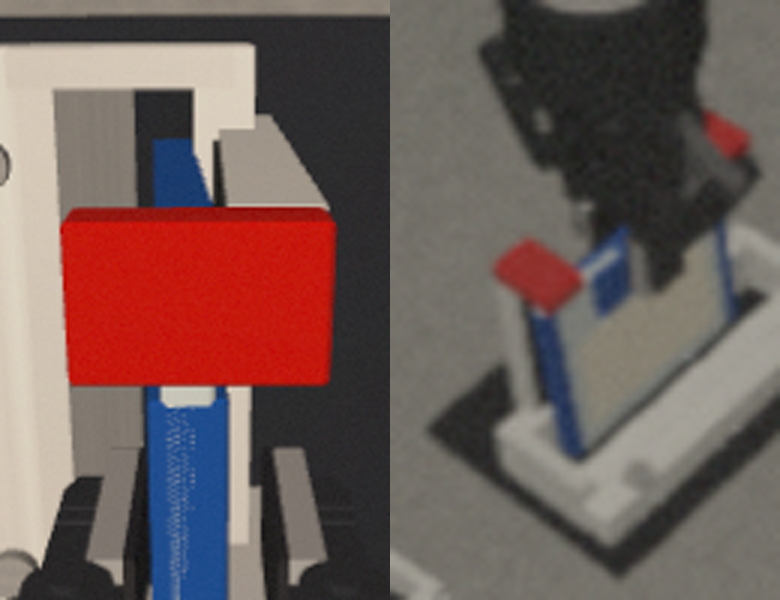

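```bash
python3 -m handwheel '[[0.4,0,-0.006,0,0],[0.35,0,-0.006,0,0],[0.35,0,-0.006,-0.04,0],[0.35,0,-0.006,-0.1,0],[0.35,0,-0.006,-0.3,0],[0.35,0,-0.006,-0.5,0],[0.35,-0.2,-0.4,-0.6,0],[0.35,-0.2,-0.4,-0.6,0]]'
python3 -m handwheel '[[0.35,-0.3,-0.3,-0.1,0],[0.35,-0.6,-0.3,-0.1,0],[0.35,-0.6,-0.3,-0.1,0],[0.35,-0.6,-0.3,-0.1,0]]'
python3 - <<'E'
from h import *
s=state();print(s["ee_pos"].tolist(),s["width"],s["t"],s["contact_force"])
b=cams.snapshot("side");t=cams.snapshot("top");cv2.imwrite("pics/s11.png",b);cv2.imwrite("pics/t11.png",t)
cv2.imwrite("pics/c11.png",np.hstack([cv2.resize(b[170:270,180:270],(400,444),interpolation=cv2.INTER_CUBIC),cv2.resize(t[155:225,165:250],(400,444),interpolation=cv2.INTER_CUBIC)]))
E
```

```text
t: 13.12
ee_pos: [419.1, 115.3, 228.4]
eef_rot: [3.139, -0.001, 1.459]
contact_force: [0.2, -0.1, -0.5]
width: 27.7
t: 13.62
ee_pos: [327.7, -27.5, 252.7]
eef_rot: [3.137, 0.001, 1.452]
contact_force: [0.1, 0.4, -0.0]
width: 27.9
[327.6618169961399, -27.48350693236966, 252.70503205364025] 27.89722424760025 13.625 [ 0.0948882   0.3849744  -0.04463117]
```

View pics/c11.png

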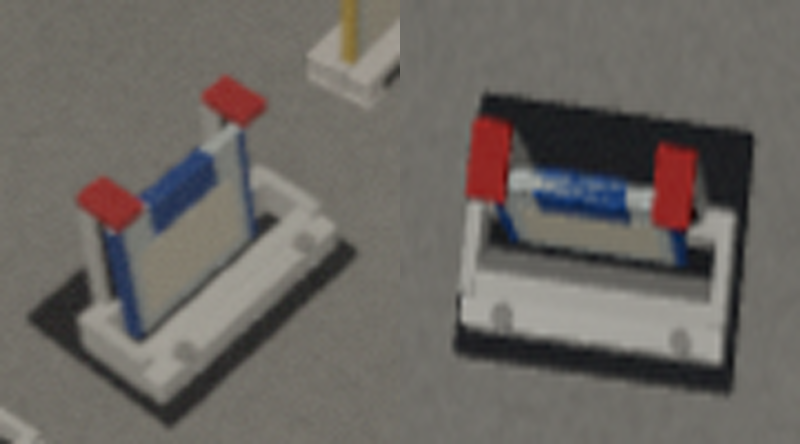

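View pics/s11.png

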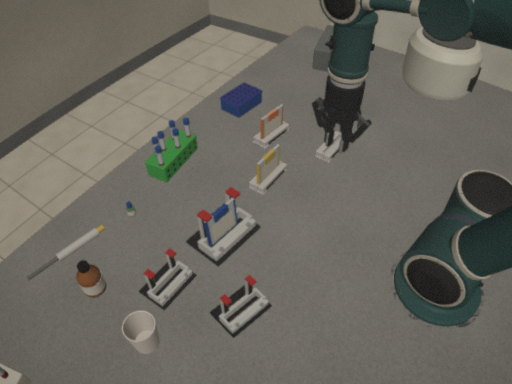

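View pics/t11.png

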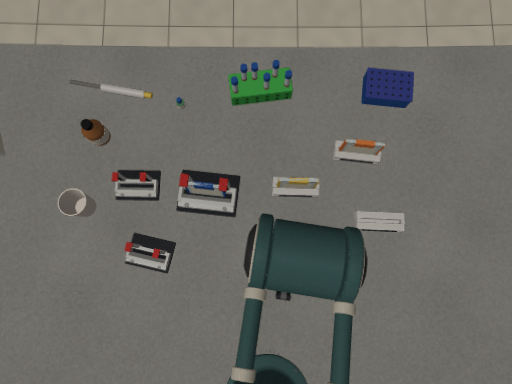

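Cassette stands under both lugs against the posts (side ~(222,220)). Orange and yellow are untouched, the blue parking block is empty at top (380,221), and the arm is clear.

```bash
python3 -m handwheel '[[0.35,0,0,0,0],[0.35,0,0,0,0]]'; python3 -c "
from rig import env,state
s=state();print(s['qd'],s['contact_force']);print(env.job_done())"
```

```text
t: 13.98
ee_pos: [328.4, -24.0, 250.7]
eef_rot: [-3.141, -0.0, 1.461]
contact_force: [-0.6, -0.2, -0.3]
width: 27.8
[-0.00198119  0.00210474  0.00300813 -0.0018602  -0.00023793 -0.00194569] [-0.55288296 -0.20119245 -0.33393231]
the job is handed in; nothing more can be done
None
```

The blue cassette is loaded in the largest casting stand, standing under both red lugs and leaning back against the posts, and the job was handed in at about 14 s.

- **Insertion:** The wrist cannot tilt, so I lowered the cassette upright just in front of the lugs until its foot touched the sloped front wall. I then loosened the jaws while lowering and moving towards the front. The foot slid down to the slot floor and the top leaned out; I measured the lean at about 25°.
- **Swing upright:** The front finger pushed the cassette up under the lugs onto the posts. The foot had stayed near the front of the floor, so the cassette leaned back about 7°. I regripped it lightly, moved the foot to the back of the floor and released it again.
- **Final checks:** The last side and top pictures show the cassette against the posts at a slight backward lean, by my estimate about 3–4°; I did not measure that last angle. The orange and yellow cassettes are in their blocks as before, and the arm is well clear with contact force near zero. The highest contact force I read was about 7 N, when the foot met the slope. No check failed.

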